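Clamp the valve body and present the reamer to its bore

TASK

Get this valve body ready for reaming: first swing the clamp arm on the stand fully down over the valve body, then draw the reamer (the tool with the square handle) out of its slanted holder, turn it level and hold it in line with the bore in the valve body's front face, its tip pointing at the mouth and about 3 cm short of it. Finish while still holding the reamer there, steady, in the gripper and touching nothing else; do not let the reamer touch the valve body, and leave the gauge in the holder, the seated valve body and the other things on the bench where they are.

Things in the scene. Friction and masses are not known exactly. Their poses are not given: they have to be found in the camera images.
- reamer: Hand reamer, 0.15 kg. Origin mid-handle; z along the tool, from tip to handle end. Square black handle 20 x 20 mm, z -32.5 to +32.5 mm; steel collar 26 mm across, 5 mm thick below it; round fluted shank 14 mm across, 60 mm long, tip at z -97.5 mm. Balances near z -17 mm. Starts in either socket of the holder, leaning 45 degrees, collar on the block: draw 60 mm along +z to free.
- reamer_tip (a point): Tip of the reamer, on its axis; axes as reamer.
- gauge: Plug gauge, bystander, in the holder's other socket: like the reamer but all steel, with a short round handle 12 mm across and 38 mm long above the same 26 mm collar. Origin 37.5 mm above the collar's underside, z along the tool, from tip to handle.
- holder: Fixed tool holder: aluminium block 60 x 190 x 70 mm tipped 45 degrees on a steel foot 140 x 210 mm. Origin under the foot's middle, y along the block; its sloped upper face looks up and to its -x (towards the robot). Two through sockets square to that face, 16 mm wide, at y -50 and +50 mm, mouths 100 mm above the bench, 25 mm to -x. Top edge of the block 121 mm above the bench.
- stand: Fixed work stand: column with a top plate 115 x 155 mm whose upper side is 100 mm above the bench, with 7 mm lips round the valve body. Origin under the middle of its foot (130 x 130 mm); z up, x away from the robot side, y to the left.
- clamp (a joint): Swing clamp of the stand, rad: 0 = fully down, level across the valve body (hard stop); starts raised, 0.55 to 1.0. The hinge axis runs along the stand's x at point clamp_hinge; the arm points from there to the stand's +y and rises as the angle grows. Friction holds it where it is left (3 to 5 N at the grip moves it).
- clamp_hinge (a point): Point on the clamp's hinge axis, 25 mm to the stand's -x, 70 mm to its -y, 153 mm above the bench; axes of the stand.
- clamp_grip (a point): Middle of the clamp arm's round rubber grip, 113 mm from the hinge axis; grip 20 mm across, 36 mm long, ending 131 mm from the hinge. The rest of the arm is a steel bar 16 mm wide, 10 mm thick. y axis along the arm, outwards; z square to the arm, up when it is down.
- valve_body: Aluminium valve body, 0.9 kg, 90 x 110 x 40 mm, lying loose between the lips on the stand. Origin at the centre of its underside; z up; the bore runs along its x axis (+x goes into it) from the middle of the front face, the one on the robot's side.
- bore_mouth (a point): Centre of the mouth of the bore (dark hole 17 mm across in a round boss 32 mm across standing 6 mm out of the front face), 122 mm above the bench; axes as the valve body's, so +x goes into the bore, z up.
- bowl: Steel bowl, bystander, 110 mm across, 35 mm high; origin at the centre of its underside.
- parts_case: Closed pale plastic parts case with two black latches, bystander, 80 x 110 x 45 mm; origin at the centre of its underside.
- fitting: Brass fitting, bystander, standing, 22 mm across, 40 mm high; origin at the centre of its underside.
Not all that is in view belongs to the job. What is shaped like the stand but blue or yellow is not meant.

How it is judged:
On the way, in this order (a step that is already met when the one before it is completed fails the run):
1. the clamp arm is fully down over the valve body (value of joint clamp below 0.06 rad), for 0.2 s.
2. the reamer is out of its holder and raised in the gripper, the clamp still down (value of joint clamp below 0.08 rad and distance of reamer from where it was at the start of the episode above 0.075 m and contact force between reamer and holder below 0.1 N and contact force between reamer and the fingers above 1 N and height (world z) of reamer_tip above 0.07 m), for 0.2 s.
At the end, for the whole second after the job is handed in: Clamp under 0.08 rad. Reamer still, gripped, touching nothing else, within 0.17 rad of level and 0.2 rad of the bore's direction, tip 10-55 mm before the mouth, within 12 mm of the bore axis sideways and in height. Valve body and gauge moved under 12 mm, other things under 30 mm (value of joint clamp below 0.08 rad and angle between reamer's own z axis and vertical between 1.4008 and 1.7408 rad and angle between the z axis of reamer and the x axis of valve_body, either way round below 0.2 rad and x of reamer_tip in the frame of bore_mouth between -0.055 and -0.01 m and y of reamer_tip in the frame of bore_mouth between -0.012 and 0.012 m and z of reamer_tip in the frame of bore_mouth between -0.012 and 0.012 m and x of reamer in the frame of bore_mouth below -0.09 m and height (world z) of reamer_tip above 0.09 m and contact force between reamer and the fingers above 1 N and contact force between reamer and holder below 0.1 N and contact force between reamer and stand below 0.1 N and contact force between reamer and valve_body below 0.1 N and linear speed of reamer below 0.03 m/s and angular speed of reamer below 0.2 rad/s and distance of each of valve_body, gauge from where it was at the start of the episode below 0.012 m and distance of each of bowl, parts_case, fitting from where it was at the start of the episode below 0.03 m); the arm keeps its last pose, push and grip.
It fails at once if the reamer hits the valve body (contact force between reamer and valve_body above 2 N).
It fails at once if the valve body is shoved off its seat (distance of valve_body from where it was at the start of the episode above 0.02 m).
It fails at once if the gauge is pulled out of the holder (distance of gauge from where it was at the start of the episode above 0.03 m).
It fails at once if the bowl, parts case or fitting is knocked away (distance of any of bowl, parts_case, fitting from where it was at the start of the episode above 0.05 m).
It also fails if it takes over 58 s, if anything falls off the work surface, if the arm or the gripper's body presses on something with over 40 N, if the wrist force passes 120 N, or if a joint passes its speed limit or range.

ROBOT

A 7-joint arm with a two-finger parallel gripper is mounted at the origin on the work surface. World frame = base frame: x ahead of the robot, y to its left, z up, the work surface at z = 0. Lengths are in m, angles in rad, forces in N, time in s.
With the tool pointing down it reaches from about 0.425 to 0.925 m from the base axis. Payload 6.8 kg.
Tool frame: the origin (TCP) lies at the very end of the fingers, on their centre line; the grasp point (between the pads) lies bot.grip_depth behind it (bot.grip_depth is the distance from the TCP to the grasp point, in m); z points along the fingers, y is the line along which they close (so a half turn about z gives the same grasp; the last joint's range is limited). The gripper opens to 85 mm and grips with 20 to 120 N. Pads are 22 mm wide; open, the fingers measure 114 mm over their backs; the gripper's body (76 mm by 85 mm) begins 54 mm behind the grasp point. The pads swing forward as they close: fully open they stand 13 mm farther back than shut.
Start: joints at [1.209, 0.477, 0.022, 1.555, -0.011, 1.109, -0.083], TCP at [0.169, -0.653, 0.231] pointing down, gripper open.
Joint ranges: [-2.96, 2.96], [-0.34, 2.1], [-1.41, 1.46], [0.24, 2.44], [-1.37, 4.51], [0.17, 1.92], [-2.96, 2.96]. Speed limits (rad/s): [2.39, 2.39, 3.14, 3.14, 3.14, 3.14, 3.14].

INTERFACE

Orientations are given as a unit quaternion [w, x, y, z].
In Python, from station import bot gives the robot as it stands.
- The arm moves only by the tool send_rows, never from a script. Its arguments are lists of equal length, an entry for each row: "slide": the shift along the tool's x, y, z in mm, a list of three; "roll": the turn about the tool's z in degrees; "claw": the opening, from 0 (shut) to 1 (fully open). A call has exactly 8 rows; each row is the pose to reach, as a shift and turn from the pose commanded when the call began, along the tool's axes at that moment; what a row does not reach only later rows make up. A row lasts 1/12 s, in which the tool goes at most 41.7 mm and 7.16 degrees, less where a joint would pass 70% of its speed; a pose out of reach is approached as far as the arm can. A call with a gripper value outside its range is refused whole. The fingers move at their own pace and stop on an object; "force" is the grip in N (left out, the last holds). Time passes only in rows, so rows that repeat a pose let the fingers close, or fill a call up. It gives the time, the measured TCP pose, the force, the opening and the grip force at its end, in the units of the state.
- bot.get_obs(): the state, without advancing time (a new reading comes with each control period).
- bot.read_camera(name): name is "scene" or "top" or "wrist"; returns the picture (420x560x3 uint8, red, green, blue); there is no depth.
- bot.camera_model(name): a dict with "camera_matrix" (3x3 intrinsics, pixels), "D" ([k1, k2, p1, p2, k3] as OpenCV has them; the pictures are not rectified), "camera_from_world" (4x4, takes a point from world to camera coordinates). Camera axes: x right, y down, z forward; pixel columns grow to the right and rows downward; lengths in m; the calibration is good to about 2 mm. A picture is of the moment at which its call begins: read the wrist's pose just before it. camera_model takes no time and is no camera call; for the wrist camera it gives the pose at the moment of the call.
- bot.hand_in(): hands the job in; it is judged then, once.
The state is a dict: "t": time; "q": joint angles; "joint_vel": joint speeds; "joint_torque": joint torques, N m; "eef_pos": TCP position; "tool_rot": TCP orientation; "contact_force": force on the tool from outside, world axes, zero at the start; "torque": the same for the moment, N m; "gripper_width": opening from 0.0 (shut) to 1.0 (fully open); "grasp_force": force on a finger pad.
Only numpy, scipy, OpenCV 4.12 (cv2) and the standard library are available. Lean on these libraries where they do the work, as an engineer would, in place of code of your own. Each camera call takes 0.05 s, during which the arm holds its last target. There are 200 camera calls.

## Working session

There is one attempt and no reset: what is moved stays moved. The work goes in short steps, Python scripts to look and compute and a tool call to move; the robot and the scene stay as the last step left them, time stands still between calls to the robot, and variables do not carry over. Pictures are saved under pics/ and viewed, at most 10 in all, crops included, and the job is handed in when it is done.

Besides the shell and the picture viewer there is one more tool, called after "Request:" as name(argument=value, ...), one argument or row to a line, values as JSON. send_rows: Moves the arm, as the interface text tells. Its arguments: {"type":"object","properties":{"slide":{"type":"array","items":{"type":"array","items":{"type":"number"}}},"roll":{"type":"array","items":{"type":"number"}},"claw":{"type":"array","items":{"type":"number"}},"force":{"type":"number"}},"required":["slide","roll","claw"]}

```bash
mkdir -p pics
cat > h.py <<'E'
import numpy as np, cv2
from station import bot
def shot(name,fn,crop=None,s=1):
    m=bot.camera_model(name); im=bot.read_camera(name)[:,:,::-1]
    np.save('pics/'+fn+'.npy',im); np.savez('pics/'+fn+'_m.npz',K=m['camera_matrix'],D=m['D'],T=m['camera_from_world'])
    cv2.imwrite('pics/'+fn+'.png',im); return m,im
def load(fn):
    return np.load('pics/'+fn+'_m.npz')
def crop(fn,x0,y0,x1,y1,s,out):
    im=np.load('pics/'+fn+'.npy')[y0:y1,x0:x1]; cv2.imwrite('pics/'+out+'.png',cv2.resize(im,None,fx=s,fy=s,interpolation=cv2.INTER_CUBIC))
def ray(fn,uv):
    m=load(fn);T=np.array(m['T']);n=cv2.undistortPoints(np.array([[uv]],float),np.array(m['K']),np.array(m['D'],float)).ravel()
    R=T[:3,:3];return -R.T@T[:3,3], (lambda d:d/np.linalg.norm(d))(R.T@np.array([n[0],n[1],1]))
def atz(fn,uv,z):
    o,d=ray(fn,uv);return o+d*(z-o[2])/d[2]
def tri(obs):
    A=np.zeros((3,3));b=np.zeros(3);L=[ray(*o) for o in obs]
    for o,d in L: P=np.eye(3)-np.outer(d,d);A+=P;b+=P@o
    p=np.linalg.solve(A,b);return p,[np.linalg.norm((np.eye(3)-np.outer(d,d))@(p-o))*1e3 for o,d in L]
def proj(fn,P):
    m=load(fn);T=np.array(m['T']);return cv2.projectPoints(np.atleast_2d(np.array(P,float)),cv2.Rodrigues(T[:3,:3])[0],T[:3,3],np.array(m['K']),np.array(m['D'],float))[0][:,0]
E
python3 - <<'E'
from h import *
o=bot.get_obs(); print({k:np.round(v,3) for k,v in o.items()}, bot.grip_depth)
ims=[]
for n in('scene','top'):
    m,im=shot(n,n+'0'); print(n,np.round(m['camera_matrix'],1).tolist(),np.round(np.linalg.inv(m['camera_from_world']),3).tolist())
E
```

```text
{'t': np.float64(0.0), 'q': array([ 1.209,  0.478,  0.022,  1.556, -0.012,  1.109, -0.083]), 'joint_vel': array([-0.001, -0.001, -0.   , -0.001, -0.001, -0.003,  0.002]), 'joint_torque': array([-0.0000e+00, -5.9645e+01,  1.6080e+00, -2.8120e+01,  1.2000e-02,
        9.0000e-03, -0.0000e+00]), 'eef_pos': array([ 0.169, -0.653,  0.23 ]), 'tool_rot': array([-0.001,  0.992,  0.127, -0.   ]), 'contact_force': array([ 0.601, -0.747, -0.188]), 'torque': array([ 0.043, -0.03 ,  0.023]), 'grasp_force': np.float64(0.0), 'gripper_width': np.float64(1.002)} 0.0187
scene [[390.9, 0.0, 277.1], [0.0, 390.9, 213.9], [0.0, 0.0, 1.0]] [[0.809, 0.389, -0.441, 0.965], [0.588, -0.537, 0.605, -0.64], [-0.002, -0.748, -0.663, 0.784], [0.0, 0.0, 0.0, 1.0]]
top [[390.5, 0.0, 283.7], [0.0, 390.5, 209.4], [0.0, 0.0, 1.0]] [[-0.02, -0.984, 0.177, 0.335], [-1.0, 0.023, 0.015, -0.072], [-0.019, -0.177, -0.984, 1.053], [0.0, 0.0, 0.0, 1.0]]
```

View pics/scene0.png

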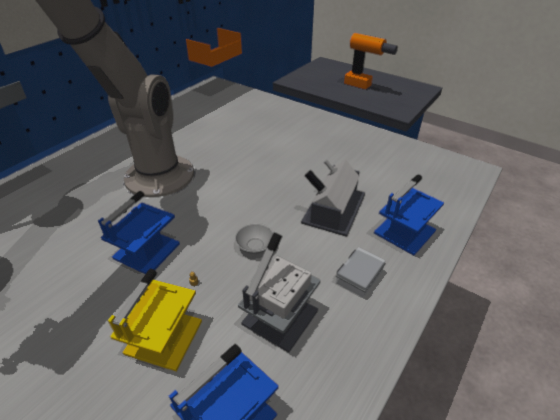

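View pics/top0.png

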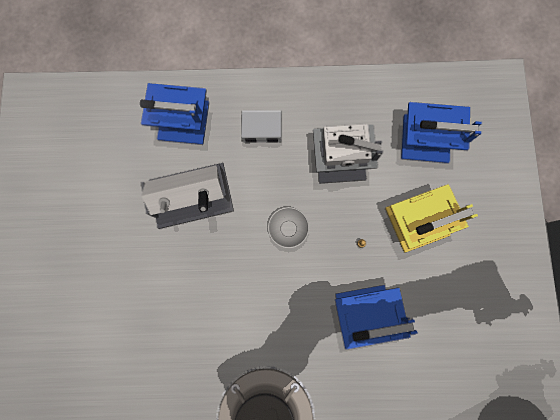

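Run:
```python
from h import *
def c(fn,x0,y0):
    im=np.load('pics/'+fn+'.npy')[y0:y0+100,x0:x0+133]
    return cv2.resize(im,(399,300),interpolation=cv2.INTER_CUBIC)
a=np.hstack([c('top0',275,100),c('scene0',225,225)]); b=np.hstack([c('top0',125,145),c('scene0',270,140)])
cv2.imwrite('pics/comp1.png',np.vstack([a,b]))
```

```text
(no output)
```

View pics/comp1.png

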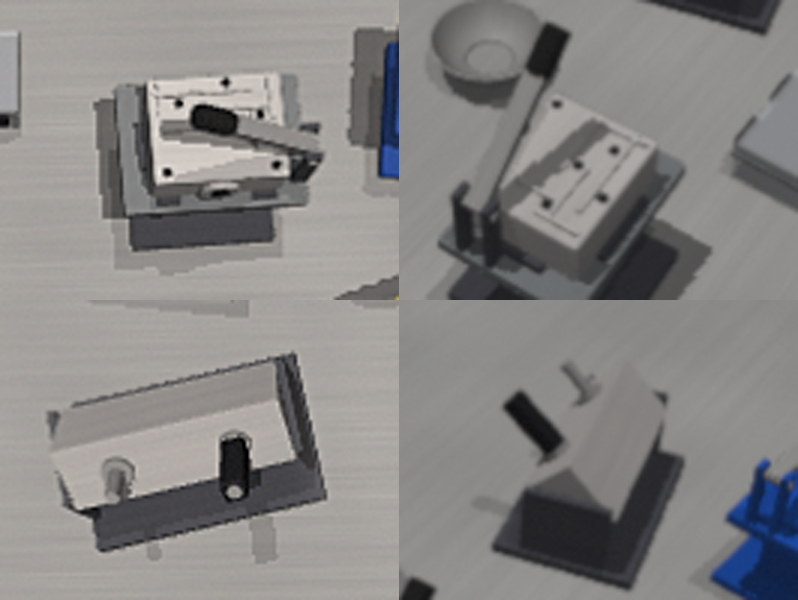

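```bash
cat > fit.py <<'E'
from h import *
from scipy.optimize import least_squares
off={'A':('top0',275,100,0,0),'B':('scene0',225,225,399,0),'C':('top0',125,145,0,300),'D':('scene0',270,140,399,300)}
def px(k,U,V):
    f,a,b,u,v=off[k]; return f,(a+(U-u)/3,b+(V-v)/3)
def fit(corr,x0):
    def r(p,full=False):
        c,s=np.cos(p[2]),np.sin(p[2]);out=[]
        for k,U,V,P in corr:
            f,uv=px(k,U,V); w=[p[0]+c*P[0]-s*P[1],p[1]+s*P[0]+c*P[1],P[2]]
            out+=list(proj(f,w)[0]-uv)
        return np.array(out)
    s=least_squares(r,x0,loss='soft_l1'); print('fit',np.round(s.x,4));print(np.round(r(s.x).reshape(-1,2),1).tolist()); return s.x
st=fit([('A',148,82,(.045,.055,.14)),('A',278,75,(.045,-.055,.14)),('A',156,185,(-.045,.055,.14)),
 ('B',557,95,(-.045,.055,.14)),('B',658,138,(.045,.055,.14)),('B',578,245,(.045,-.055,.14)),('B',502,203,(-.045,-.055,.14)),('A',219,191,(-.051,0,.122))],[.65,-.2,0])
ho=fit([('C',55,455,(-.004,.095,.121)),('C',277,402,(-.004,-.095,.121)),('C',72,513,(-.046,.095,.079)),('C',300,465,(-.046,-.095,.079)),('C',235,490,(-.0745,-.05,.1495)),
 ('D',630,362,(-.004,.095,.121)),('D',572,457,(-.004,-.095,.121)),('D',515,400,(-.0745,-.05,.1495))],[.55,.15,0])
g,e=tri([px('A',214,119),px('B',548,50)]);print('grip',g,e)
c,s=np.cos(st[2]),np.sin(st[2]);R=np.array([[c,-s],[s,c]])
l=R.T@(g[:2]-st[:2]);print('grip in stand',l,'angle z',np.arctan2(g[2]-.153,l[1]+.07),'r',np.hypot(l[1]+.07,g[2]-.153))
print('reamer end',tri([px('C',235,490),px('D',515,400)]),'base',tri([px('C',236,440),px('D',551,450)]))
print('bore',tri([px('A',219,191),px('A',219,191)])[0] if 0 else st[:2]+R@[-.051,0])
E
python3 fit.py
```

```text
fit [ 0.6639 -0.2165  0.0702]
[[-1.6, -1.1], [-0.3, -3.0], [-0.3, -0.3], [-1.9, -1.7], [0.1, 0.4], [0.1, 1.5], [-12.1, -4.0], [0.6, 0.1]]
fit [0.5675 0.1971 0.212 ]
[[-1.8, -0.5], [0.3, -0.4], [1.6, -0.5], [-1.0, -1.6], [-0.6, -0.2], [-2.4, -1.3], [-2.9, 2.8], [-2.0, -1.8]]
grip [ 0.63827238 -0.20079987  0.22542219] [np.float64(0.8434710216857958), np.float64(0.8434710216857229)]
grip in stand [-0.0244974   0.01749344] angle z 0.6914306649372947 r 0.11357850003174408
reamer end (array([0.50792537, 0.13448232, 0.1424377 ]), [np.float64(2.6471327711075214), np.float64(2.6471327711074073)]) base (array([0.55352577, 0.1393797 , 0.10302374]), [np.float64(2.746922063695928), np.float64(2.7469220636958998)])
bore [ 0.61306145 -0.22010835]
```

```bash
cat >> h.py <<'E'
from scipy.spatial.transform import Rotation as Ro
ST=np.array([.6639,-.2165,.0702]); HO=np.array([.5675,.1971,.212])
def w(F,P):
    c,s=np.cos(F[2]),np.sin(F[2]); return np.array([F[0]+c*P[0]-s*P[1],F[1]+s*P[0]+c*P[1],P[2]])
def go(target,yaw=None,depth=0,ref=None):
    "slide mm + roll deg to bring TCP (or grasp point if depth) to the world target"
    o=bot.get_obs(); q=o['tool_rot'];R=Ro.from_quat([q[1],q[2],q[3],q[0]]).as_matrix()
    p=o['eef_pos']; t=np.array(target,float)-[0,0,depth]
    y0=np.arctan2(R[1,0],R[0,0]); d=0 if yaw is None else (y0-yaw+np.pi)%(2*np.pi)-np.pi
    print('tcp',np.round(p,4),'yaw',round(y0,3),'tilt',np.round(R[:,2],3),'-> slide',np.round(R.T@(t-p)*1e3,1),'roll',round(np.degrees(d),1),'F',np.round(o['contact_force'],1),'t',o['t'])
E
python3 - <<'E'
from h import *
go(w(ST,[-.025,.018,.33]),.07); go(w(ST,[-.025,.018,.27]),.07)
E
```

```text
tcp [ 0.1693 -0.6529  0.2304] yaw 0.254 tilt [-0.001  0.002 -1.   ] -> slide [ 567.  -320.6  -99.1] roll 10.5 F [0.3 0.5 0.6] t 0.1
tcp [ 0.1693 -0.6529  0.2304] yaw 0.254 tilt [-0.001  0.002 -1.   ] -> slide [ 567.  -320.5  -39.1] roll 10.5 F [0.3 0.5 0.6] t 0.1
```

Request:
send_rows(
  slide=[
    [0,0,-35],
    [0,0,-75],
    [10,-6,-110],
    [40,-23,-110],
    [75,-43,-110],
    [110,-62,-110],
    [145,-82,-110],
    [180,-102,-110],
  ],
  roll=[0,0,2,4,6,8,10,10.5],
  claw=[0,0,0,0,0,0,0,0],
  force=30,
)

```text
t: 0.77
eef_pos: [0.319, -0.5078, 0.341]
tool_rot: [-0.0, 0.999, 0.034, -0.0]
contact_force: [0.4, -0.4, 0.4]
gripper_width: 0.001
grasp_force: 0.0
```

Run:
```python
from h import *
go(w(ST,[-.025,.018,.34]),.07)
```

```text
tcp [ 0.319  -0.5078  0.341 ] yaw 0.068 tilt [-0.  0. -1.] -> slide [ 339.  -284.9    1. ] roll -0.1 F [ 0.4 -0.4  0.4] t 0.7667
```

Request:
send_rows(
  slide=[
    [28,-24,0],
    [56,-48,0],
    [84,-72,0],
    [112,-95,0],
    [140,-119,0],
    [168,-143,0],
    [196,-167,0],
    [224,-190,0],
  ],
  roll=[0,0,0,0,0,0,0,0],
  claw=[0,0,0,0,0,0,0,0],
)

```text
t: 1.43
eef_pos: [0.529, -0.3025, 0.341]
tool_rot: [-0.0, 0.999, 0.035, -0.0]
contact_force: [-0.1, -1.1, -0.8]
gripper_width: -0.004
grasp_force: 0.0
```

Run:
```python
from h import *
m,im=shot('wrist','w1'); go(w(ST,[-.025,.02,.275]),.07)
```

```text
tcp [ 0.535  -0.2944  0.3407] yaw 0.081 tilt [ 0.003  0.005 -1.   ] -> slide [109.8 -87.2  66.5] roll 0.6 F [4.8 6.1 1. ] t 1.4833
```

View pics/w1.png

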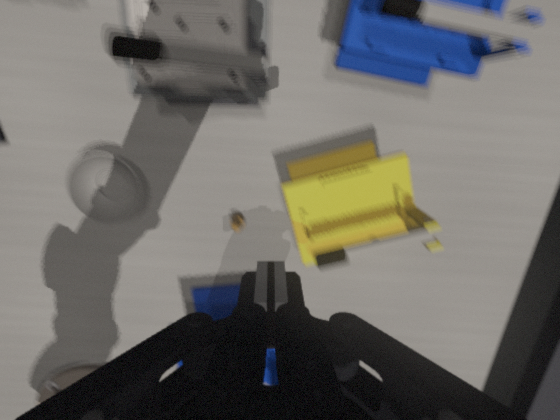

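Request:
send_rows(
  slide=[
    [25,-20,0],
    [50,-40,0],
    [75,-60,0],
    [95,-75,10],
    [108,-87,25],
    [108,-87,40],
    [108,-87,50],
    [108,-87,50],
  ],
  roll=[0,0,0,0,0,0,0,0],
  claw=[0,0,0,0,0,0,0,0],
)

```text
t: 2.15
eef_pos: [0.628, -0.21, 0.2881]
tool_rot: [-0.0, 0.999, 0.035, -0.003]
contact_force: [-0.6, -1.6, -0.7]
gripper_width: 0.006
grasp_force: 0.0
```

Run:
```python
from h import *
for P in ([-.025,.022,.250],[-.025,.03,.22],[-.025,.038,.19],[-.025,.043,.163]): go(w(ST,P),.07)
```

```text
tcp [ 0.628  -0.21    0.2881] yaw 0.07 tilt [-0.005  0.001 -1.   ] -> slide [ 10.6 -13.   38.1] roll 0.0 F [-0.6 -1.6 -0.7] t 2.15
tcp [ 0.628  -0.21    0.2881] yaw 0.07 tilt [-0.005  0.001 -1.   ] -> slide [ 10.7 -20.9  68.1] roll 0.0 F [-0.6 -1.6 -0.7] t 2.15
tcp [ 0.628  -0.21    0.2881] yaw 0.07 tilt [-0.005  0.001 -1.   ] -> slide [ 10.9 -28.9  98.1] roll 0.0 F [-0.6 -1.6 -0.7] t 2.15
tcp [ 0.628  -0.21    0.2881] yaw 0.07 tilt [-0.005  0.001 -1.   ] -> slide [ 11.  -33.9 125.1] roll 0.0 F [-0.6 -1.6 -0.7] t 2.15
```

Request:
send_rows(
  slide=[
    [11,-6,0],
    [11,-12,15],
    [11,-13,35],
    [11,-17,52],
    [11,-21,68],
    [11,-25,83],
    [11,-29,98],
    [11,-29,98],
  ],
  roll=[0,0,0,0,0,0,0,0],
  claw=[0,0,0,0,0,0,0,0],
)

```text
t: 2.82
eef_pos: [0.6386, -0.179, 0.192]
tool_rot: [-0.001, 0.999, 0.036, -0.001]
contact_force: [-0.6, -0.0, 0.1]
gripper_width: 0.002
grasp_force: 0.0
```

Request:
send_rows(
  slide=[
    [0,-2,8],
    [0,-4,16],
    [0,-5,22],
    [0,-5,26],
    [0,-5,28],
    [0,-5,29],
    [0,-5,30],
    [0,-5,30],
  ],
  roll=[0,0,0,0,0,0,0,0],
  claw=[0,0,0,0,0,0,0,0],
)

```text
t: 3.48
eef_pos: [0.6383, -0.1751, 0.1633]
tool_rot: [-0.0, 0.999, 0.035, -0.0]
contact_force: [0.1, 1.0, 1.6]
gripper_width: -0.004
grasp_force: 0.2
```

Run:
```python
from h import *
go(w(ST,[-.025,.043,.163]),.07)
```

```text
tcp [ 0.6383 -0.1751  0.1633] yaw 0.071 tilt [-0.  0. -1.] -> slide [-2.4  0.1  0.3] roll 0.0 F [0.1 1.  1.6] t 3.4833
```

Request:
send_rows(
  slide=[
    [0,0,2],
    [0,0,3],
    [0,0,4],
    [0,0,5],
    [0,0,6],
    [0,0,7],
    [0,0,7],
    [0,0,7],
  ],
  roll=[0,0,0,0,0,0,0,0],
  claw=[0,0,0,0,0,0,0,0],
)

```text
t: 4.15
eef_pos: [0.6388, -0.1752, 0.1622]
tool_rot: [0.001, 0.999, 0.035, 0.001]
contact_force: [-13.4, 3.2, 34.5]
gripper_width: 0.0
grasp_force: 17.4
```

Run:
```python
from h import *
m,im=shot('top','top1'); m2,im2=shot('scene','scene1')
def c(fn,x0,y0):
    im=np.load('pics/'+fn+'.npy')[y0:y0+100,x0:x0+133]
    return cv2.resize(im,(399,300),interpolation=cv2.INTER_CUBIC)
cv2.imwrite('pics/comp2.png',np.hstack([c('top1',275,100),c('scene1',225,225)]))
go(w(ST,[-.025,.043,.163]),.07)
```

```text
tcp [ 0.6387 -0.1751  0.1621] yaw 0.07 tilt [ 0.002 -0.001 -1.   ] -> slide [-2.8  0.  -0.9] roll -0.0 F [-14.1   3.7  35.1] t 4.25
```

View pics/comp2.png

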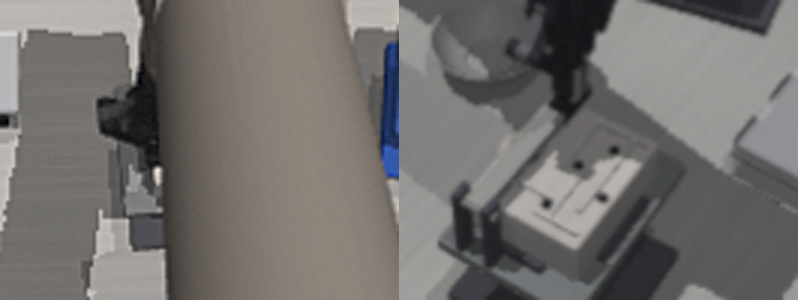

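Request:
send_rows(
  slide=[
    [0,0,-30],
    [0,0,-70],
    [0,0,-110],
    [-30,-5,-150],
    [-70,-10,-175],
    [-110,-18,-175],
    [-145,-25,-175],
    [-167,-27,-175],
  ],
  roll=[0,0,0,0,0,0,0,0],
  claw=[0,0,0,0,0.3,0.6,1,1],
)

```text
t: 4.92
eef_pos: [0.4665, -0.1598, 0.332]
tool_rot: [0.001, 0.999, 0.035, -0.0]
contact_force: [-0.1, 0.2, 0.3]
gripper_width: 0.563
grasp_force: 0.0
```

Run:
```python
from h import *
bot.read_camera('wrist');bot.read_camera('wrist');shot('wrist','w2');shot('top','top2')
go(w(HO,[-.25,-.05,.33]),.212)
```

```text
tcp [ 0.4694 -0.1604  0.3317] yaw 0.069 tilt [ 0.001 -0.001 -1.   ] -> slide [-117.7 -264.9    1.4] roll -8.2 F [0.5 0.5 0.3] t 5.1167
```

View pics/w2.png

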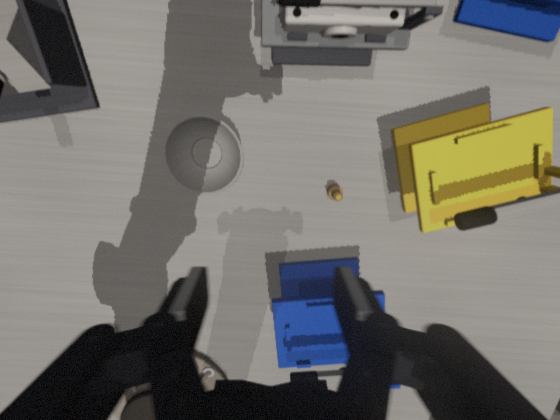

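Run:
```python
from h import *
print(proj('w2',w(ST,[-.051,0,.122])),proj('w2',w(ST,[-.045,.055,.14])),proj('w2',w(ST,[-.045,-.055,.14])))
print(atz('w2',(341,30),.122), atz('top0',(275+219/3,100+190/3),.122),w(ST,[-.051,0,.122]))
print(tri([('w2',(341,30)),('top0',(275+219/3,100+190/3))]))
crop('w2',240,0,440,75,4,'c3')
```

```text
[[339.38664015  37.47658005]] [[283.75611212  26.71138533]] [[404.2926329   25.71239342]]
[ 0.6194589  -0.22073499  0.122     ] [ 0.61428547 -0.21876318  0.122     ] [ 0.61302561 -0.22007726  0.122     ]
(array([ 0.62714213, -0.22677994,  0.08071124]), [np.float64(1.5527498558769535), np.float64(1.5527498558770874)])
```

View pics/c3.png

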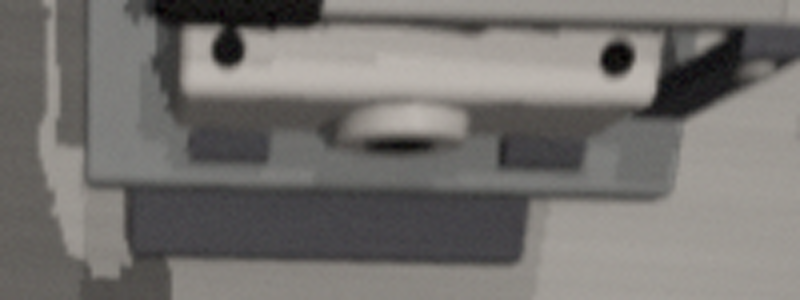

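Request:
send_rows(
  slide=[
    [-14,-33,0],
    [-28,-66,0],
    [-42,-99,0],
    [-56,-132,0],
    [-70,-165,0],
    [-84,-198,0],
    [-98,-231,0],
    [-112,-262,0],
  ],
  roll=[-1,-2,-3,-4,-5,-6,-7,-8.2],
  claw=[1,1,1,1,1,1,1,1],
)

```text
t: 5.78
eef_pos: [0.3396, 0.0957, 0.3315]
tool_rot: [-0.0, 0.994, 0.108, 0.0]
contact_force: [0.9, -0.2, 0.4]
gripper_width: 1.002
grasp_force: 0.0
```

Run:
```python
from h import *
bot.read_camera('wrist');shot('wrist','w3')
go(w(HO,[-.25,-.05,.33]),.212)
print(proj('w3',[w(HO,p) for p in ([-.0745,-.05,.1495],[-.0285,-.05,.1035],[-.004,.095,.121],[-.004,-.095,.121])]))
```

```text
tcp [0.3387 0.0982 0.3318] yaw 0.223 tilt [ 0.001  0.001 -1.   ] -> slide [-5.5  1.4  1.8] roll 0.6 F [ 1.1 -0.6 -0.6] t 5.8833
[[276.7070987   -4.70654373]
 [276.7576973  -46.70333612]
 [110.25550989 -93.6351536 ]
 [329.30331321 -89.79934519]]
```

View pics/w3.png

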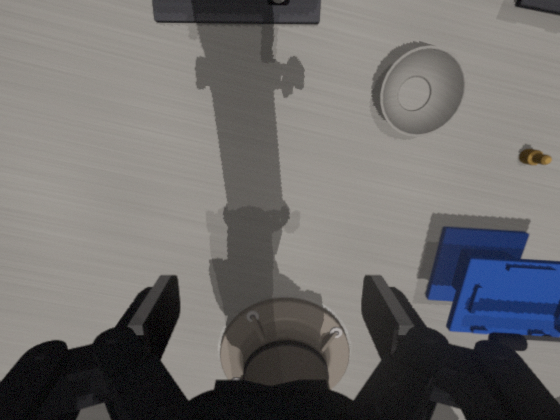

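Request:
send_rows(
  slide=[
    [30,0,0],
    [60,0,0],
    [90,0,0],
    [120,0,0],
    [130,0,0],
    [130,0,0],
    [130,0,0],
    [130,0,0],
  ],
  roll=[0,0,0,0,0,0,0,0],
  claw=[1,1,1,1,1,1,1,1],
)

```text
t: 6.55
eef_pos: [0.466, 0.1209, 0.331]
tool_rot: [0.0, 0.994, 0.107, -0.001]
contact_force: [0.7, -0.2, 0.3]
gripper_width: 0.996
grasp_force: 0.0
```

Run:
```python
from h import *
shot('wrist','w4');crop('w4',180,0,380,150,4,'c4')
print(proj('w4',[w(HO,p) for p in ([-.0745,-.05,.1495],[-.0285,-.05,.1035],[-.004,.095,.121],[-.004,-.095,.121])]))
```

```text
[[265.86221819 148.06337478]
 [266.25402234  99.41005919]
 [121.81901772  72.90714206]
 [310.52291633  73.46528882]]
```

View pics/c4.png

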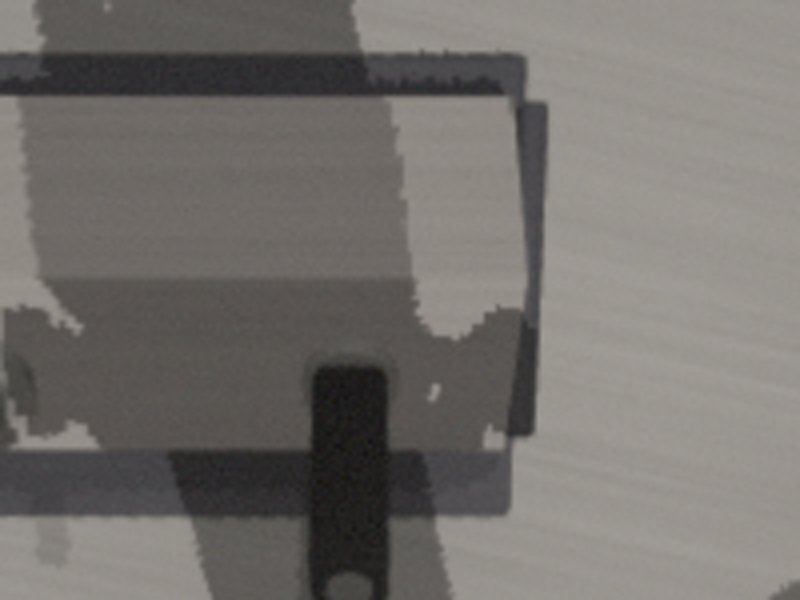

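```bash
sed -i 's/^ST=.*/ST=np.array([.6655,-.2162,.065]); HO=np.array([.569,.1966,.214])/' h.py
python3 - <<'E'
from h import *
print(tri([('w4',(267.5,146.3)),('top0',(125+235/3,145+190/3))]),w(HO,[-.0745,-.05,.1495]), w(HO,[-.0515,-.05,.1265]))
print(proj('w4',[w(HO,p) for p in ([-.0745,-.05,.1495],[-.004,-.095,.121])]))
go(w(HO,[-.0515,-.05,.1265]),.214,bot.grip_depth)
E
```

```text
(array([0.50606769, 0.1317437 , 0.14378333]), [np.float64(0.6913883606766106), np.float64(0.6913883606766364)]) [0.50681792 0.13191895 0.1495    ] [0.52929327 0.13680346 0.1265    ]
[[266.81097264 146.58303738]
 [311.39601911  71.78196392]]
tcp [0.4659 0.1209 0.3312] yaw 0.214 tilt [-0.    -0.001 -1.   ] -> slide [ 65.4  -2.2 223.4] roll -0.0 F [-1.  -0.3  0.4] t 6.6
```

Request:
send_rows(
  slide=[
    [20,-1,20],
    [40,-2,50],
    [60,-2,80],
    [65,-2,110],
    [65,-2,140],
    [65,-2,170],
    [65,-2,195],
    [65,-2,205],
  ],
  roll=[0,0,0,0,0,0,0,0],
  claw=[1,1,1,1,1,1,1,1],
)

```text
t: 7.27
eef_pos: [0.5273, 0.1356, 0.1235]
tool_rot: [0.001, 0.994, 0.107, -0.002]
contact_force: [-0.8, -0.4, -0.1]
gripper_width: 1.001
grasp_force: 0.0
```

Request:
send_rows(
  slide=[
    [0,0,10],
    [0,0,19],
    [0,0,19],
    [0,0,19],
    [0,0,19],
    [0,0,19],
    [0,0,19],
    [0,0,19],
  ],
  roll=[0,0,0,0,0,0,0,0],
  claw=[1,1,0.6,0.4,0.2,0.1,0.1,0.1],
  force=60,
)

```text
t: 7.93
eef_pos: [0.5302, 0.1377, 0.1083]
tool_rot: [-0.0, 0.994, 0.107, 0.001]
contact_force: [-1.5, 1.2, 3.5]
gripper_width: 0.227
grasp_force: 58.3
```

Request:
send_rows(
  slide=[
    [-3,0,-3],
    [-8,0,-8],
    [-14,0,-14],
    [-20,0,-20],
    [-26,0,-26],
    [-32,0,-32],
    [-38,0,-38],
    [-42,0,-42],
  ],
  roll=[0,0,0,0,0,0,0,0],
  claw=[0,0,0,0,0,0,0,0],
)

```text
t: 8.6
eef_pos: [0.4876, 0.1274, 0.15]
tool_rot: [0.0, 0.994, 0.107, -0.0]
contact_force: [-0.7, -0.0, -1.6]
gripper_width: 0.226
grasp_force: 58.7
```

Request:
send_rows(
  slide=[
    [-6,0,-6],
    [-12,0,-12],
    [-18,0,-18],
    [-24,0,-24],
    [-30,0,-30],
    [-30,0,-30],
    [-30,0,-30],
    [-30,0,-30],
  ],
  roll=[0,0,0,0,0,0,0,0],
  claw=[0,0,0,0,0,0,0,0],
)

```text
t: 9.27
eef_pos: [0.4596, 0.1215, 0.1793]
tool_rot: [0.0, 0.994, 0.107, 0.0]
contact_force: [0.5, -0.4, -2.9]
gripper_width: 0.228
grasp_force: 58.8
```

Run:
```python
from h import *
for P in ([-.058,-.05,.205],[-.0613,-.05,.1882],[-.0885,-.05,.145],[-.092,-.05,.128]): go(w(HO,P),.214,bot.grip_depth)
shot('scene','scene2');crop('scene2',240,80,440,230,4,'c5'); print(bot.get_obs()['grasp_force'])
```

```text
tcp [0.4596 0.1215 0.1793] yaw 0.213 tilt [ 0. -0. -1.] -> slide [64.8 -0.2 -7. ] roll -0.0 F [ 0.5 -0.4 -2.9] t 9.2667
tcp [0.4596 0.1215 0.1793] yaw 0.213 tilt [ 0. -0. -1.] -> slide [61.5 -0.2  9.8] roll -0.0 F [ 0.5 -0.4 -2.9] t 9.2667
tcp [0.4596 0.1215 0.1793] yaw 0.213 tilt [ 0. -0. -1.] -> slide [34.3 -0.2 53. ] roll -0.0 F [ 0.5 -0.4 -2.9] t 9.2667
tcp [0.4596 0.1215 0.1793] yaw 0.213 tilt [ 0. -0. -1.] -> slide [30.8 -0.2 70. ] roll -0.0 F [ 0.5 -0.4 -2.9] t 9.2667
58.75692307949066
```

View pics/c5.png

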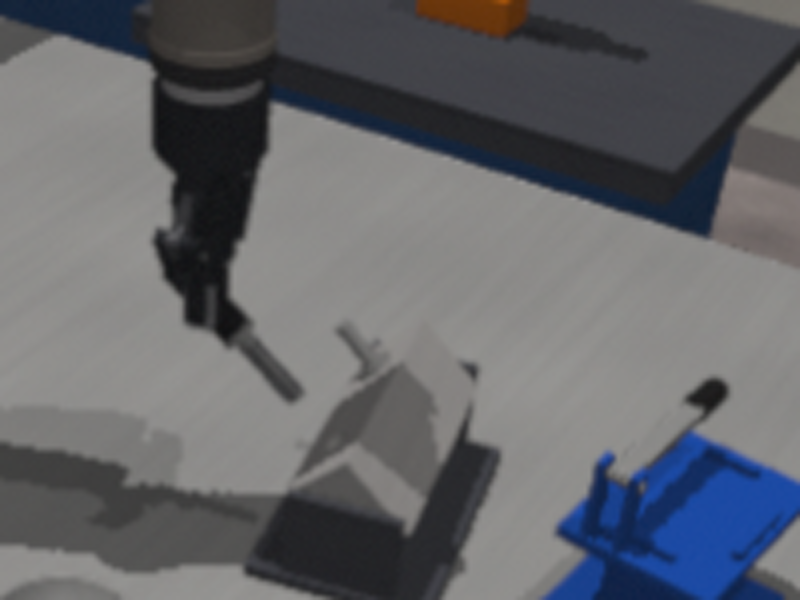

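Request:
send_rows(
  slide=[
    [0,0,-8],
    [15,0,-8],
    [30,0,-8],
    [45,0,-8],
    [60,0,-8],
    [66,0,-8],
    [66,0,0],
    [66,0,5],
  ],
  roll=[0,0,0,0,0,0,0,0],
  claw=[0,0,0,0,0,0,0,0],
  force=30,
)

```text
t: 9.98
eef_pos: [0.5234, 0.1355, 0.1734]
tool_rot: [0.0, 0.994, 0.107, -0.001]
contact_force: [-1.0, 0.2, -3.6]
gripper_width: 0.223
grasp_force: 58.8
```

Request:
send_rows(
  slide=[
    [0,0,5],
    [0,0,9],
    [-3,0,13],
    [-8,0,17],
    [-11,0,20],
    [-15,0,25],
    [-15,0,25],
    [-15,0,25],
  ],
  roll=[0,0,0,0,0,0,0,0],
  claw=[0,0,0,0,0,0,0,0],
)

```text
t: 10.65
eef_pos: [0.5104, 0.133, 0.1502]
tool_rot: [-0.0, 0.994, 0.107, 0.002]
contact_force: [3.9, 0.7, 1.7]
gripper_width: 0.222
grasp_force: 57.3
```

Request:
send_rows(
  slide=[
    [-3,0,5],
    [-6,0,10],
    [-8,0,14],
    [-10,0,19],
    [-10,0,19],
    [-10,0,19],
    [-10,0,19],
    [-10,0,19],
  ],
  roll=[0,0,0,0,0,0,0,0],
  claw=[0,0,0,0,0,0,0,0],
  force=30,
)

```text
t: 11.32
eef_pos: [0.4992, 0.1303, 0.1303]
tool_rot: [0.0, 0.994, 0.107, -0.0]
contact_force: [-0.6, 1.5, 4.3]
gripper_width: 0.227
grasp_force: 56.6
```

```bash
cat > ang.py <<'E'
from h import *
import sys
# fit reamer shank angle: match side edges of shank in scene image vs projected model
def meas(fn,G,yaw,ths=np.arange(-20,60,1.)):
    im=cv2.cvtColor(np.load('pics/'+fn+'.npy'),cv2.COLOR_BGR2GRAY).astype(np.float32);im=cv2.GaussianBlur(im,(0,0),.7)
    best=[]
    e=np.array([np.cos(yaw),np.sin(yaw),0]); cam=ray(fn,(280,210))[0]
    for th in ths:
        t=np.radians(th);u=np.cos(t)*e+np.array([0,0,-np.sin(t)])
        P=np.array([G+u*s for s in np.linspace(.043,.095,25)])
        v=np.cross(u,P.mean(0)-cam);v/=np.linalg.norm(v)
        smp=lambda d:(lambda q:cv2.remap(im,q[:,0].astype(np.float32)[None],q[:,1].astype(np.float32)[None],1)[0])(proj(fn,P+v*d))
        a=smp(.0035)-smp(.0105);b=smp(-.0035)-smp(-.0105)
        best.append((abs(a.mean())+abs(b.mean()),th))
    best.sort(reverse=True);return [(round(float(x),1),float(y)) for x,y in best[:6]]
E
python3 - <<'E'
from ang import *
def G(p): return np.array(p)+[0,0,bot.grip_depth]
print('check45',meas('scene2',G([.4596,.1215,.1793]),.214))
o=bot.get_obs();print(o['eef_pos'],o['contact_force'],o['grasp_force'])
for n in('scene','wrist','top'):
    shot(n,n+'3');print(n,meas(n+'3',G(o['eef_pos']),.214))
E
```

```text
check45 [(112.7, 44.0), (112.7, 45.0), (106.4, 46.0), (105.0, 43.0), (94.8, 47.0), (90.7, 42.0)]
[0.49915477 0.13032985 0.1303489 ] [-0.58025978  1.4532145   4.28276351] 56.55032694339752
scene [(58.3, 15.0), (57.7, 16.0), (56.4, 14.0), (55.2, 17.0), (51.6, 18.0), (51.4, 13.0)]
wrist [(48.0, -6.0), (47.7, -5.0), (47.5, -7.0), (47.1, -4.0), (47.1, -10.0), (47.0, -11.0)]
top [(34.6, -19.0), (34.6, -18.0), (34.4, -17.0), (34.1, -20.0), (33.9, 19.0), (33.7, -16.0)]
```

Request:
send_rows(
  slide=[
    [-2,0,5],
    [-3,0,10],
    [-4,0,14],
    [-5,0,18],
    [-5,0,22],
    [-5,0,23],
    [-5,0,23],
    [-5,0,23],
  ],
  roll=[0,0,0,0,0,0,0,0],
  claw=[0,0,0,0,0,0,0,0],
  force=30,
)

```text
t: 12.13
eef_pos: [0.4945, 0.1289, 0.1073]
tool_rot: [0.0, 0.994, 0.107, -0.0]
contact_force: [-0.5, -0.1, 6.1]
gripper_width: 0.224
grasp_force: 56.9
```

Run:
```python
from ang import *
o=bot.get_obs();print(o['eef_pos'],o['contact_force'],o['grasp_force'])
shot('scene','scene4');print(meas('scene4',o['eef_pos']+[0,0,bot.grip_depth],.214))
```

```text
[0.4944808  0.12894422 0.10730573] [-0.546108   -0.11457102  6.14039819] 56.89297556877136
[(58.5, -1.0), (57.8, 0.0), (56.6, -2.0), (55.3, 1.0), (52.1, -3.0), (51.6, 2.0)]
```

Request:
send_rows(
  slide=[
    [0,0,-10],
    [0,0,-25],
    [0,0,-50],
    [0,0,-75],
    [0,0,-100],
    [0,0,-110],
    [0,0,-110],
    [0,0,-110],
  ],
  roll=[0,0,0,0,0,0,0,0],
  claw=[0,0,0,0,0,0,0,0],
  force=90,
)

```text
t: 12.85
eef_pos: [0.4939, 0.1285, 0.2165]
tool_rot: [0.0, 0.994, 0.106, -0.001]
contact_force: [0.4, -0.4, -2.7]
gripper_width: 0.221
grasp_force: 89.6
```

Run:
```python
from ang import *
o=bot.get_obs();print(o['eef_pos'],o['contact_force'],o['grasp_force'])
shot('scene','scene5');print(meas('scene5',o['eef_pos']+[0,0,bot.grip_depth],.214))
e=np.array([np.cos(.065),np.sin(.065),0])
print(w(ST,[-.051,0,.122])); go(w(ST,[-.051-.16,0,.21]),.065,bot.grip_depth)
```

```text
[0.4939178  0.12854423 0.21654458] [ 0.40133936 -0.39513224 -2.66938049] 89.622323513031
[(114.2, 0.0), (110.9, -1.0), (109.1, 1.0), (98.6, -2.0), (97.5, 2.0), (81.7, 3.0)]
[ 0.6146077  -0.21951267  0.122     ]
tcp [0.4935 0.1284 0.2158] yaw 0.213 tilt [-0.003 -0.001 -1.   ] -> slide [-113.4  342.    25. ] roll 8.5 F [ 0.2  0.2 -2.2] t 12.9
```

Request:
send_rows(
  slide=[
    [-15,5,0],
    [-35,20,0],
    [-55,45,0],
    [-75,75,0],
    [-95,105,0],
    [-108,135,0],
    [-113,165,0],
    [-113,185,0],
  ],
  roll=[0,1,2,3,4,5,5,5],
  claw=[0,0,0,0,0,0,0,0],
)

```text
t: 13.57
eef_pos: [0.4205, -0.0788, 0.2154]
tool_rot: [0.0, 0.998, 0.062, -0.002]
contact_force: [0.7, -0.1, -2.1]
gripper_width: 0.216
grasp_force: 89.6
```

Run:
```python
from h import *
go(w(ST,[-.051-.16,0,.21]),.065,bot.grip_depth)
```

```text
tcp [ 0.4205 -0.0788  0.2154] yaw 0.123 tilt [-0.005 -0.001 -1.   ] -> slide [ 15.7 154.1  24. ] roll 3.3 F [ 0.7 -0.1 -2.1] t 13.5667
```

Request:
send_rows(
  slide=[
    [2,15,0],
    [5,40,0],
    [8,65,0],
    [11,90,0],
    [14,115,0],
    [16,138,0],
    [16,150,0],
    [16,154,0],
  ],
  roll=[0,1,1.5,2,2.5,3,3.3,3.3],
  claw=[0,0,0,0,0,0,0,0],
)

```text
t: 14.23
eef_pos: [0.4575, -0.2281, 0.2155]
tool_rot: [-0.0, 0.999, 0.033, -0.002]
contact_force: [0.3, 1.2, -1.7]
gripper_width: 0.218
grasp_force: 89.6
```

```bash
cat > tip.py <<'E'
from ang import *
# find the tip: along-axis profile, compare on-axis brightness with beside-axis
def tipprof(fn,G,yaw,th):
    im=cv2.cvtColor(np.load('pics/'+fn+'.npy'),cv2.COLOR_BGR2GRAY).astype(np.float32)
    t=np.radians(th);u=np.array([np.cos(t)*np.cos(yaw),np.cos(t)*np.sin(yaw),-np.sin(t)])
    s=np.arange(.02,.131,.004);q=proj(fn,[G+u*x for x in s]).astype(np.float32)
    print(fn,[(int(round(a*1e3)),int(b)) for a,b in zip(s,cv2.remap(im,q[:,0][None],q[:,1][None],1)[0])])
def yawmeas(fn,G):
    return max((meas(fn,G,np.radians(y),[0.])[0][0],y) for y in np.arange(-12,20,1.))
E
python3 - <<'E'
from tip import *
for n in('wrist','scene','top'): shot(n,n+'6')
o=bot.get_obs();G=o['eef_pos']+[0,0,bot.grip_depth];go(w(ST,[-.051-.16,0,.21]),.065,bot.grip_depth)
print(meas('scene6',G,.065),'yaw',yawmeas('wrist6',G),yawmeas('top6',G))
for n in('wrist6','scene6','top6'):tipprof(n,G,.065,0)
E
```

```text
tcp [ 0.4581 -0.225   0.2164] yaw 0.07 tilt [-0.002  0.001 -1.   ] -> slide [-3.5  4.8 25.1] roll 0.3 F [ 0.1  0.4 -2.5] t 14.3833
[(46.0, 45.0), (45.8, 46.0), (45.1, 44.0), (44.7, 47.0), (43.3, 43.0), (43.0, 48.0)] yaw (109.9, np.float64(2.0)) (97.3, np.float64(-12.0))
wrist6 [(20, 36), (24, 40), (28, 43), (32, 61), (36, 104), (40, 78), (44, 101), (48, 99), (52, 91), (56, 100), (60, 97), (64, 98), (68, 98), (72, 97), (76, 95), (80, 86), (84, 85), (88, 91), (92, 89), (96, 90), (100, 89), (104, 72), (108, 43), (112, 43), (116, 0), (120, 0), (124, 0), (128, 0)]
scene6 [(20, 21), (24, 33), (28, 73), (32, 74), (36, 70), (40, 82), (44, 78), (48, 75), (52, 72), (56, 73), (60, 74), (64, 74), (68, 73), (72, 74), (76, 73), (80, 71), (84, 73), (88, 72), (92, 73), (96, 74), (100, 65), (104, 79), (108, 82), (112, 80), (116, 81), (120, 84), (124, 85), (128, 88)]
top6 [(20, 52), (24, 62), (28, 60), (32, 64), (36, 68), (40, 67), (44, 57), (48, 45), (52, 60), (56, 97), (60, 91), (64, 87), (68, 95), (72, 98), (76, 93), (80, 91), (84, 89), (88, 85), (92, 83), (96, 84), (100, 100), (104, 76), (108, 62), (112, 136), (116, 123), (120, 121), (124, 94), (128, 88)]
```

Request:
send_rows(
  slide=[
    [0,0,20],
    [0,0,40],
    [0,0,60],
    [0,0,80],
    [0,0,100],
    [0,0,110],
    [0,0,113],
    [0,0,113],
  ],
  roll=[0,0,0,0,0,0,0,0],
  claw=[0,0,0,0,0,0,0,0],
)

```text
t: 15.05
eef_pos: [0.4585, -0.2252, 0.104]
tool_rot: [-0.0, 0.999, 0.035, -0.001]
contact_force: [0.3, -0.5, -1.6]
gripper_width: 0.218
grasp_force: 89.7
```

Run:
```python
from tip import *
for n in('wrist','scene','top'): shot(n,n+'7')
o=bot.get_obs();G=o['eef_pos']+[0,0,bot.grip_depth];go(w(ST,[-.051-.13,0,.122]),.065,bot.grip_depth)
print(sorted(meas('scene7',G,.065,np.arange(-12,13,1.)),reverse=True)[:6],'yaw',yawmeas('wrist7',G),yawmeas('top7',G))
for n in('wrist7','scene7'):tipprof(n,G,.065,0)
# bore in wrist view: where is it predicted, and the tip
q=proj('wrist7',[w(ST,[-.051,0,.122]),w(ST,[-.045,.055,.14]),w(ST,[-.045,-.055,.14]),G+.1*np.array([np.cos(.065),np.sin(.065),0])]);print(q)
```

```text
tcp [ 0.4596 -0.2263  0.1055] yaw 0.069 tilt [ 0.002 -0.001 -1.   ] -> slide [25.1  3.4  2.2] roll 0.2 F [ 0.7 -0.2 -1.5] t 15.2
[(56.7, 0.0), (55.3, -1.0), (55.2, 1.0), (53.7, 4.0), (53.7, 3.0), (51.8, 2.0)] yaw (99.9, np.float64(6.0)) (97.4, np.float64(14.0))
wrist7 [(20, 39), (24, 41), (28, 42), (32, 94), (36, 116), (40, 89), (44, 116), (48, 68), (52, 68), (56, 66), (60, 67), (64, 66), (68, 65), (72, 66), (76, 66), (80, 62), (84, 63), (88, 65), (92, 65), (96, 66), (100, 116), (104, 91), (108, 89), (112, 71), (116, 0), (120, 0), (124, 0), (128, 0)]
scene7 [(20, 21), (24, 22), (28, 47), (32, 78), (36, 69), (40, 79), (44, 82), (48, 77), (52, 78), (56, 77), (60, 76), (64, 77), (68, 77), (72, 76), (76, 76), (80, 78), (84, 77), (88, 76), (92, 77), (96, 75), (100, 65), (104, 74), (108, 83), (112, 84), (116, 84), (120, 84), (124, 84), (128, 84)]
[[ 283.46368259 -163.82186019]
 [  41.50452942 -269.03013211]
 [ 533.19155855 -267.76931264]
 [ 271.14093611   51.11537125]]
```

Request:
send_rows(
  slide=[
    [0,2,1],
    [4,3,2],
    [8,3,2],
    [12,3,2],
    [16,3,2],
    [20,3,2],
    [24,3,2],
    [25,3,2],
  ],
  roll=[0,0,0,0,0,0,0,0],
  claw=[0,0,0,0,0,0,0,0],
)

```text
t: 15.87
eef_pos: [0.4849, -0.2273, 0.1023]
tool_rot: [-0.0, 0.999, 0.035, 0.0]
contact_force: [-0.7, -0.4, -1.2]
gripper_width: 0.215
grasp_force: 89.6
```

Request:
send_rows(
  slide=[
    [0,0,0],
    [0,0,0],
    [0,0,0],
    [0,0,0],
    [0,0,0],
    [0,0,0],
    [0,0,0],
    [0,0,0],
  ],
  roll=[0,0,0,0,0,0,0,0],
  claw=[0,0,0,0,0,0,0,0],
)

```text
t: 16.53
eef_pos: [0.4838, -0.2276, 0.1023]
tool_rot: [0.0, 0.999, 0.034, 0.0]
contact_force: [1.0, 0.4, -1.4]
gripper_width: 0.216
grasp_force: 89.6
```

Run:
```python
from tip import *
o=bot.get_obs();shot('scene','scene8');G=o['eef_pos']+[0,0,bot.grip_depth];go(w(ST,[-.051-.13,0,.122]),.065,bot.grip_depth)
for dz in np.arange(-8,9,2)*1e-3: print(round(dz*1e3),meas('scene8',G+[0,0,dz],.068,np.arange(-8,9,1.))[:2])
shot('wrist','wrist8')
for dy in np.arange(-6,7,2)*1e-3: print(round(dy*1e3),max((meas('wrist8',G+[0,dy,0],np.radians(y),[0.])[0][0],y) for y in np.arange(-4,12,1.)))
tipprof('scene8',G,.068,0);print(np.round(o['joint_vel'],3),bot.get_obs()['t'])
```

```text
tcp [ 0.4838 -0.2276  0.1023] yaw 0.069 tilt [ 0. -0. -1.] -> slide [ 1.   0.4 -1. ] roll 0.2 F [-1.7 -0.9 -1.9] t 16.5833
-8 [(49.3, -6.0), (49.0, -5.0)]
-6 [(50.1, -4.0), (49.0, -3.0)]
-4 [(50.1, -2.0), (49.7, -3.0)]
-2 [(49.9, -1.0), (49.5, 0.0)]
0 [(49.4, 1.0), (48.4, 2.0)]
2 [(48.4, 3.0), (48.1, 2.0)]
4 [(47.2, 4.0), (47.1, 5.0)]
6 [(45.9, 6.0), (45.4, 7.0)]
8 [(44.3, 8.0), (43.7, 7.0)]
-6 (81.7, np.float64(5.0))
-4 (105.9, np.float64(4.0))
-2 (79.0, np.float64(2.0))
0 (109.1, np.float64(5.0))
2 (90.0, np.float64(3.0))
4 (97.3, np.float64(2.0))
6 (75.1, np.float64(0.0))
scene8 [(20, 21), (24, 23), (28, 51), (32, 80), (36, 72), (40, 80), (44, 82), (48, 77), (52, 79), (56, 78), (60, 78), (64, 79), (68, 79), (72, 79), (76, 77), (80, 78), (84, 78), (88, 77), (92, 77), (96, 78), (100, 68), (104, 77), (108, 86), (112, 87), (116, 86), (120, 96), (124, 149), (128, 145)]
[-0.001  0.001  0.    -0.001  0.001  0.    -0.   ] 16.6333
```

Run:
```python
from h import *
im=np.load('pics/scene8.npy').mean(2)
for a in (0,.08,.2,.4):
    y,z=-.07+.113*np.cos(a),.153+.113*np.sin(a); u,v=proj('scene8',w(ST,[-.025,y,z]))[0]; print(a,np.round([u,v]),im[int(v)-1:int(v)+2,int(u)-1:int(u)+2].mean())
ys,xs=np.where(im[225:345,225:330]<30);print(xs.mean()+225,ys.mean()+225,len(xs))
```

```text
0 [281. 258.] 30.0
0.08 [281. 255.] 32.62962962962963
0.2 [281. 252.] 122.77777777777777
0.4 [279. 247.] 137.18518518518516
258.7049180327869 246.21311475409837 61
```

The dark clamp grip appears at the fully-down position, so the clamp has stayed down. I'm handing in.

```bash
python3 -c "
from station import bot
print(bot.hand_in())"
```

```text
the job is handed in; nothing more can be done
None
```

I handed the job in with the clamp down and the reamer held level, in line with the bore, its tip about 3 cm short of the mouth by my camera measurements; the hand-in returned no verdict.

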